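# Try a jar stopper in the neck gauge and bin it

## Task

Take the wooden jar stopper that stands in the yellow-ringed hole of the rack and try it, upright, in the hole of the metal gauge block, lightly and without forcing it. If its plug goes all the way in, it is good: put it in the wicker basket; if it stops at the mouth, it is too fat: put it in the red tray. Leave the other stopper in the rack.

Things in the scene. Friction and masses are not known exactly. Their poses are not given: they have to be found in the camera images.
- stopper_a: pale turned-wood jar stopper, 60 g, upright in either rack hole (by lot); the two tops look alike. Knob 28 mm across, 32 mm tall (the grip), on a round flange 52 mm across, 8 mm thick; plug below it 32 mm long, last 6 mm tapering. One stopper's plug is 26 mm across, the other's 36 mm. Origin: centre of the flange's underside; knob 8 to 40 mm above it, plug to 32 mm below; z up
- stopper_b: pale turned-wood jar stopper, 60 g, upright in either rack hole (by lot); the two tops look alike. Knob 28 mm across, 32 mm tall (the grip), on a round flange 52 mm across, 8 mm thick; plug below it 32 mm long, last 6 mm tapering. One stopper's plug is 26 mm across, the other's 36 mm. Origin: centre of the flange's underside; knob 8 to 40 mm above it, plug to 32 mm below; z up
- rack_next (a point): centre of the mouth of the rack's yellow-ringed hole, on its top, 40 mm above the table; the stopper to try stands here, flange resting on the rack. The rack is a fixed brown wooden block 84 x 190 x 40 mm, yellow at the end by this hole, with two holes 42 mm across, 104 mm apart along its length; y points to the yellow end, z up
- rack_wait (a point): centre of the mouth of the rack's other, plain hole, on its top face; the stopper that stands here stays
- gauge_mouth (a point): centre of the gauge's hole, on its top, 45 mm above the table; z up. Fixed bare aluminium block 84 x 84 x 45 mm; round bore 32 mm across, right through, its top 6 mm a cone widening to 44 mm. A 26 mm plug goes in 32 mm, up to its flange; a 36 mm plug stops with its end less than 11 mm below the top
- basket: fixed oblong wicker basket for good stoppers, 126 x 173 x 75 mm outside, about 90 x 122 mm inside at the floor, which lies 12 mm up; origin: centre of its underside, y along its length, z up
- tray: fixed open red plastic tray for stoppers that are too fat, 126 x 172 x 45 mm outside, walls and floor 4 mm; origin: centre of its underside, y along its length, z up
Mind the look-alikes: they are no part of the job. Leave any green look-alike of the stopper_a alone.

How it is judged (in metres and radians):
On the way:
1. tried in the gauge, other one still waiting: the 26 mm plug over 20 mm into the bore, or the 36 mm plug set on the mouth with over 1 N, within 12 mm of its centre (((horizontal distance between stopper_a and gauge_mouth below 0.012 m and z of stopper_a in the frame of gauge_mouth below 0.012 m and distance between stopper_b and rack_wait below 0.015 m and angle between stopper_b's own z axis and vertical below 0.17 rad) or (horizontal distance between stopper_b and gauge_mouth below 0.012 m and z of stopper_b in the frame of gauge_mouth below 0.036 m and contact force between stopper_b and gauge above 1 N and distance between stopper_a and rack_wait below 0.015 m and angle between stopper_a's own z axis and vertical below 0.17 rad))), for 0.05 s.
At the end, for the whole second after the job is handed in: the tried stopper rests inside the right container (origin within its outline, at most 80 mm up in the basket, 70 mm in the tray): the fitting one in the basket, the too fat one in the red tray; the other stands in the plain hole within 15 mm and 10 degrees (((x of stopper_a in the frame of basket between -0.06 and 0.06 m and y of stopper_a in the frame of basket between -0.085 and 0.085 m and z of stopper_a in the frame of basket below 0.08 m and linear speed of stopper_a below 0.03 m/s and distance between stopper_b and rack_wait below 0.015 m and angle between stopper_b's own z axis and vertical below 0.17 rad) or (x of stopper_b in the frame of tray between -0.063 and 0.063 m and y of stopper_b in the frame of tray between -0.086 and 0.086 m and z of stopper_b in the frame of tray below 0.07 m and linear speed of stopper_b below 0.03 m/s and distance between stopper_a and rack_wait below 0.015 m and angle between stopper_a's own z axis and vertical below 0.17 rad))); the robot touches nothing.
It fails at once if a stopper is forced against the gauge with more than 60 N (contact force between any of stopper_a, stopper_b and gauge above 60 N).
It also fails if it takes over 45 s, if anything falls off the work surface, if the arm or the gripper's body presses on something with over 40 N, if the wrist force passes 120 N, or if a joint passes its speed limit or range.

## Robot

A 6-joint arm with a two-finger parallel gripper is mounted at the origin on a cart in front of the work surface, level with it; the furniture and walls round the work are solid. World frame = base frame: x ahead of the robot, y to its left, z up, the work surface at z = 0. Lengths are in mm, angles in rad, forces in N, time in s.
With the tool pointing down it reaches from about 350 to 775 mm from the base axis. Payload 7.3 kg.
Tool frame: the origin (TCP) lies on the centre line of the jaws, within the pads' length; the fingertips stand 22 mm ahead of it and the grasp point (between the pads) lies 3 mm ahead of it (bot.finger_overhang is the distance from the TCP to the fingertips, in mm); y points along the fingers, z is the direction in which the jaws open and shut, and the axes are right-handed (so a half turn about y gives the same grasp; the last joint's range is limited). The gripper opens to 92 mm and grips with 3 to 60 N. Pads are 19 mm wide; open, the fingers measure 130 mm over their backs; the gripper's body (75 mm by 190 mm) begins 47 mm behind the grasp point.
Start: joints at [1.128, 0.342, 1.524, -0, 1.275, -0.146], TCP at [153.528, 502.071, 217.341] pointing down, gripper open.
Joint ranges: [-2.53, 2.53], [-0.77, 2.02], [0.04, 2.7], [-1, 4.14], [0.28, 2.66], [-3.11, 3.11]. Speed limits (rad/s): [2.57, 2.57, 3.14, 3.14, 3.14, 3.14].

## Interface

Orientations are given as [roll, pitch, yaw] about the fixed x, y, z axes, in that order (R = Rz(yaw) Ry(pitch) Rx(roll)).
In Python, from plant import bot, viewer, find_in, spot_point gives the robot as it stands.
- The arm moves only by the tool send_rows, never from a script. Its argument "moves" is a list of rows, each a list of 3 entries, a list of its own where there are three numbers: the shift along the tool's x, y, z in mm, then the turn, a rotation vector about the tool's x, y, z in degrees, then the finger opening in mm, from 0 to 91.8. A call has 1 to 20 rows; each row shifts and turns the pose as measured when the row begins, along the tool's axes as they then stand; what a row does not reach is not made up. A row lasts 1/8 s, in which the tool goes at most 62.5 mm and 10.7 degrees, less where a joint would pass 70% of its speed; a pose out of reach is approached as far as the arm can. A call with a gripper value outside its range is refused whole. The fingers move at their own pace and stop on an object; the grip force is fixed at half the most. Time passes only in rows, so rows that do not move let the fingers close. It gives the time, the measured TCP pose, the force and the opening at its end, in the units of the state.
- bot.get_obs(): the state, without advancing time (a new reading comes with each control period).
- viewer.capture(name): name is "scene" or "top" or "wrist"; returns the picture (384x512x3 uint8, blue, green, red); there is no depth.
- viewer.camera_model(name): a dict with "fx", "fy", "cx", "cy" (pixels), "rvec" (rotation vector, rad) and "tvec" (3), from world to camera coordinates, as OpenCV has them. Camera axes: x right, y down, z forward; pixel columns grow to the right and rows downward; lengths in mm; the calibration is good to about 2 mm. The wrist camera is an equidistant fisheye: a pixel r from the principal point sees the ray r / f radians off the axis. A picture is of the moment at which its call begins: read the wrist's pose just before it. camera_model takes no time and is no camera call; for the wrist camera it gives the pose at the moment of the call.
- bot.close_job(): hands the job in, once; it reports no verdict.
Trained networks look in the newest picture that a camera, given by its name, has taken for a name from the list of things; names that differ only in an ending like _2 or _b are one class to them, and where a whole thing is asked for, a point or a joint stands for the part that bears it (a point fixed in the world has none). Each returns a list of dicts, best first, with "conf" (0 to 1); they miss things now and then, are a little off and sometimes report something else, mostly with a low value. They report only what shows in the picture. A call takes as long as a camera call. They do not tell look-alikes from the thing itself.
- find_in(camera, thing): "extent" ([centre column, centre row, width, height] in pixels, round what is visible of it).
- spot_point(camera, thing): "point" ([column, row] in pixels: a listed point, or the origin of a listed thing).
The state is a dict: "time": time; "joint_positions": joint angles; "dq": joint speeds; "tau": joint torques, N m; "tool_pos": TCP position; "tcp_rot": TCP orientation; "contact_force": force on the tool from outside, world axes, zero at the start; "moment": the same for the moment, N m; "grip_width": finger opening in mm.
Only numpy, scipy, OpenCV 4.12 (cv2) and the standard library are available. Lean on these libraries where they do the work, as an engineer would, in place of code of your own. Each camera call takes 0.05 s, during which the arm holds its last target.

## Working session

There is one attempt and no reset: what is moved stays moved. The work goes in short steps, Python scripts to look and compute and a tool call to move; the robot and the scene stay as the last step left them, time stands still between calls to the robot, and variables do not carry over. Pictures are saved under pics/ and viewed, and the job is handed in when it is done.

Besides the shell and the picture viewer there is one more tool, called after "Emit:" as name(argument=value, ...), one argument or row to a line, values as JSON. send_rows: Moves the arm, as the interface text tells. Its arguments: {"type":"object","properties":{"moves":{"type":"array","items":{"type":"array"}}},"required":["moves"]}

```bash
mkdir -p pics; ls; cat > h.py <<'E'
import numpy as np, cv2
from plant import bot, viewer, find_in, spot_point
def ray(cam,px):
    m=viewer.camera_model(cam); R=cv2.Rodrigues(np.array(m['rvec'],float))[0]; t=np.array(m['tvec'],float).ravel()
    x=(px[0]-m['cx'])/m['fx']; y=(px[1]-m['cy'])/m['fy']
    if cam=='wrist':
        r=np.hypot(x,y); d=np.array([np.sin(r)*x/max(r,1e-9),np.sin(r)*y/max(r,1e-9),np.cos(r)])
    else: d=np.array([x,y,1.])
    return -R.T@t, R.T@d
def at_z(cam,px,z):
    o,d=ray(cam,px); return o+d*(z-o[2])/d[2]
def proj(cam,P):
    m=viewer.camera_model(cam); R=cv2.Rodrigues(np.array(m['rvec'],float))[0]; t=np.array(m['tvec'],float).ravel()
    p=R@np.array(P,float)+t
    if cam=='wrist':
        r=np.hypot(p[0],p[1]); a=np.arctan2(r,p[2])/max(r,1e-9); return m['cx']+m['fx']*a*p[0], m['cy']+m['fy']*a*p[1]
    return m['cx']+m['fx']*p[0]/p[2], m['cy']+m['fy']*p[1]/p[2]
E
python3 - <<'E'
from h import *
np.set_printoptions(precision=1,suppress=True)
for c in ('scene','top'):
    im=viewer.capture(c); cv2.imwrite(f'pics/{c}0.png',cv2.resize(im,None,fx=1.5,fy=1.5))
    print(c, -cv2.Rodrigues(np.array(viewer.camera_model(c)['rvec'],float))[0].T@np.array(viewer.camera_model(c)['tvec'],float).ravel())
    Z={'rack_next':40,'rack_wait':40,'gauge_mouth':45,'basket':0,'tray':0,'stopper_a':40}
    for n,z in Z.items():
        for d in spot_point(c,n)[:4]: print(n,np.array(d['point']),round(d['conf'],2),at_z(c,d['point'],z))
print(bot.get_obs())
E
```

```text
pics
scene [ 146.7 -841.6  479.8]
rack_next [271.  183.3] 0.82 [598.4  22.5  40. ]
rack_next [244.4 169.1] 0.68 [569.7 149.1  40. ]
rack_next [235.4 193.3] 0.28 [480.4   0.1  40. ]
rack_wait [291.1 194.1] 0.97 [617.1 -60.8  40. ]
gauge_mouth [235.5 193.1] 0.74 [477.3  -8.4  45. ]
basket [242.7 169.3] 0.66 [602.1 239.7   0. ]
stopper_a [259.1 258. ] 0.89 [ 415.4 -289.9   40. ]
stopper_a [271.  180.2] 0.8 [608.2  42.1  40. ]
stopper_a [292.1 194. ] 0.53 [619.9 -61.3  40. ]
stopper_a [211.3 183.2] 0.53 [441.5  86.6  40. ]
top [412.2  13.  962. ]
rack_next [242.  169.8] 0.81 [606.5  40.1  40. ]
rack_wait [286.4 164.4] 0.97 [622.5 -61.8  40. ]
gauge_mouth [263.5 228.4] 0.69 [473.1 -12.9  45. ]
basket [159.6 175.9] 0.95 [593.7 237.    0. ]
basket [286.1 162.4] 0.53 [636.6 -64.3   0. ]
tray [146.4 253.3] 0.84 [410.2 256.    0. ]
tray [160.7 173.1] 0.2 [600.5 234.8   0. ]
stopper_a [240.7 167.9] 0.84 [610.8  43.2  40. ]
stopper_a [215.6 238.4] 0.66 [447.8  93.8  40. ]
stopper_a [285.3 167.6] 0.58 [614.9 -59.4  40. ]
stopper_a [381.6 253.9] 0.56 [ 424.2 -279.8   40. ]
{'time': 0.7, 'joint_positions': array([ 1.1,  0.3,  1.5, -0. ,  1.3, -0.1]), 'dq': array([ 0.,  0., -0., -0.,  0.,  0.]), 'tau': array([ -0. , -43.1, -24.4,   0.1,   0. ,   0. ]), 'tool_pos': array([153.5, 502.1, 217.3]), 'tcp_rot': array([-1.6, -0. , -0.3]), 'contact_force': array([-1. ,  0.5,  0.7]), 'moment': array([0. , 0. , 0.1]), 'grip_width': 91.64703283996914}
```

View pics/top0.png

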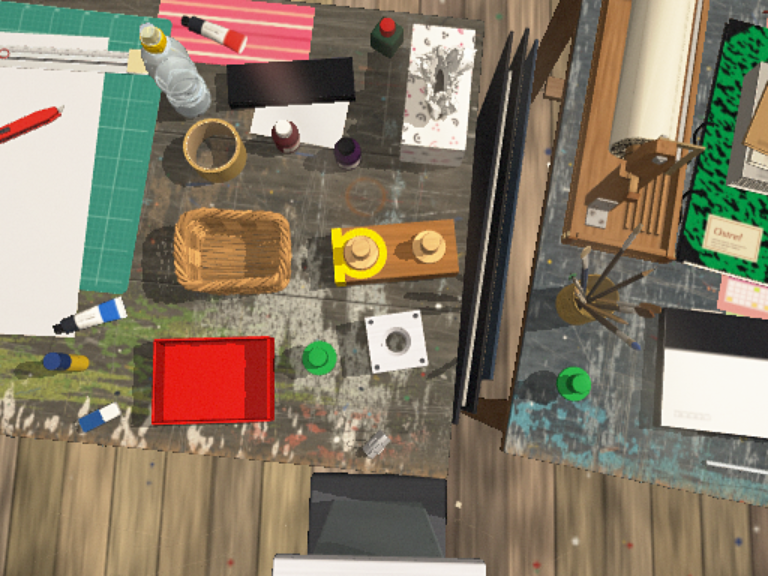

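View pics/scene0.png

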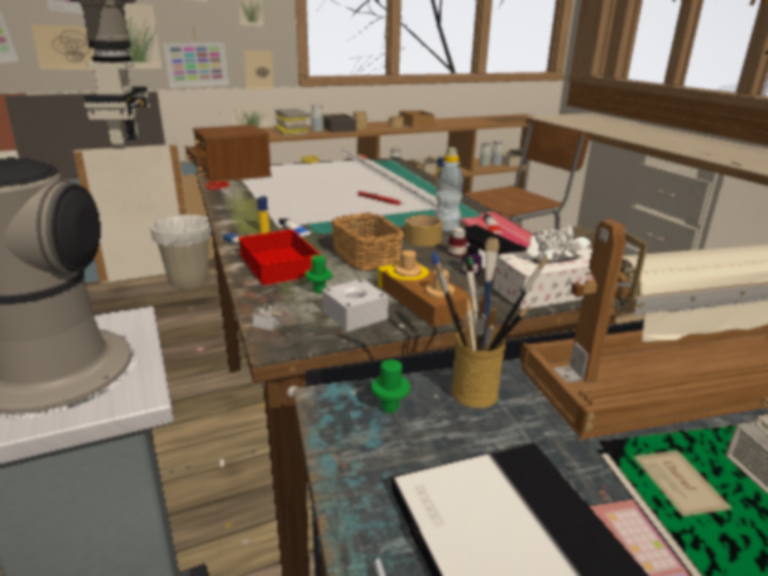

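```bash
python3 - <<'E'
from h import *
im=cv2.imread('pics/top0.png'); im2=cv2.resize(im[195:405,280:500],None,fx=2.7,fy=2.7,interpolation=cv2.INTER_CUBIC); cv2.imwrite('pics/topcrop.png',im2)
o=bot.get_obs(); print(o['tcp_rot'])
from scipy.spatial.transform import Rotation as Ro
print(Ro.from_euler('xyz',o['tcp_rot']).as_matrix(), o['tcp_rot'], bot.finger_overhang)
E
```

```text
[-1.57067446e+00 -2.13511196e-05 -2.96812142e-01]
[[ 9.56273710e-01  5.60614721e-05  2.92473228e-01]
 [-2.92473233e-01  1.10297247e-04  9.56273703e-01]
 [ 2.13511196e-05 -9.99999992e-01  1.21870837e-04]] [-1.57067446e+00 -2.13511196e-05 -2.96812142e-01] 22.0
```

View pics/topcrop.png

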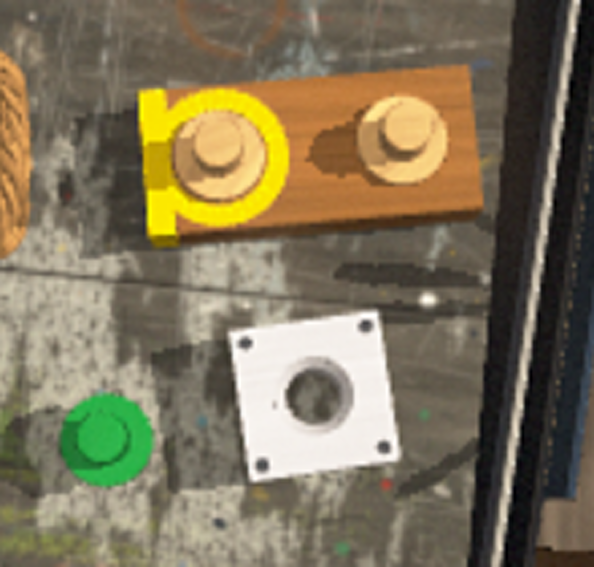

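Candidates in the enlarged top crop, given as pixels in the 1.5x picture:
- Pale stopper in the yellow ring at (362,250). This is the one to try, because it stands in the ringed hole at the yellow end.
- Pale stopper in the plain hole at (429,245). It stays.
- Green look-alikes at (319,357) and (574,384). Left alone.

The gauge is at (398,342), the basket at (233,250) and the tray at (213,380). First I square the tool with the world axes and go above the rack.

Emit:
send_rows(
  moves=[
    [[0, 0, 0], [0, -8.5, 0], 60],
    [[0, 0, 0], [0, -8.5, 0], 60],
    [[38, 0, -38], [0, 0, 0], 60],
    [[38, 0, -38], [0, 0, 0], 60],
    [[38, 0, -38], [0, 0, 0], 60],
    [[38, 0, -38], [0, 0, 0], 60],
    [[38, 0, -38], [0, 0, 0], 60],
    [[38, 0, -38], [0, 0, 0], 60],
    [[38, 0, -38], [0, 0, 0], 60],
    [[38, 0, -38], [0, 0, 0], 60],
    [[38, 0, -38], [0, 0, 0], 60],
    [[38, 0, -38], [0, 0, 0], 60],
    [[0, 0, 0], [0, 0, 0], 60],
  ],
)

```text
time: 2.33
tool_pos: [550.4, 115.3, 217.9]
tcp_rot: [-1.567, -0.005, 0.013]
contact_force: [0.3, 0.0, 0.7]
grip_width: 59.6
```

```bash
cat > look.py <<'E'
from h import *
import sys
np.set_printoptions(precision=1,suppress=True)
o=bot.get_obs(); print(o['time'],o['tool_pos'],o['tcp_rot'],o['grip_width'],o['contact_force'])
im=viewer.capture('wrist'); cv2.imwrite(f'pics/{sys.argv[1]}.png',cv2.resize(im,None,fx=1.5,fy=1.5,interpolation=cv2.INTER_CUBIC))
Z={'rack_next':40,'rack_wait':40,'gauge_mouth':45,'stopper_a':40,'basket':0,'tray':0}
for n,z in Z.items():
    for d in spot_point('wrist',n)[:3]: print(n,np.array(d['point']),round(d['conf'],2),at_z('wrist',d['point'],z))
E
python3 look.py w1
```

```text
2.325 [550.4 115.3 217.9] [-1.6 -0.   0. ] 59.6415578879419 [0.3 0.  0.7]
rack_next [119.3 223.8] 0.41 [619.7 -62.5  40. ]
rack_wait [121.9 223.4] 0.91 [618.8 -57.6  40. ]
gauge_mouth [143.  113.3] 0.85 [475.  -12.5  45. ]
stopper_a [120.8 220.3] 0.8 [614.6 -58.1  40. ]
stopper_a [195.2 217.2] 0.65 [606.5  46.7  40. ]
stopper_a [238.7  83. ] 0.63 [442.4 100.6  40. ]
basket [339.4 206.3] 0.8 [603.4 242.6   0. ]
basket [120.3 220.3] 0.26 [632.3 -79.2   0. ]
tray [360.9  66.7] 0.97 [408.3 258.9   0. ]
```

View pics/w1.png

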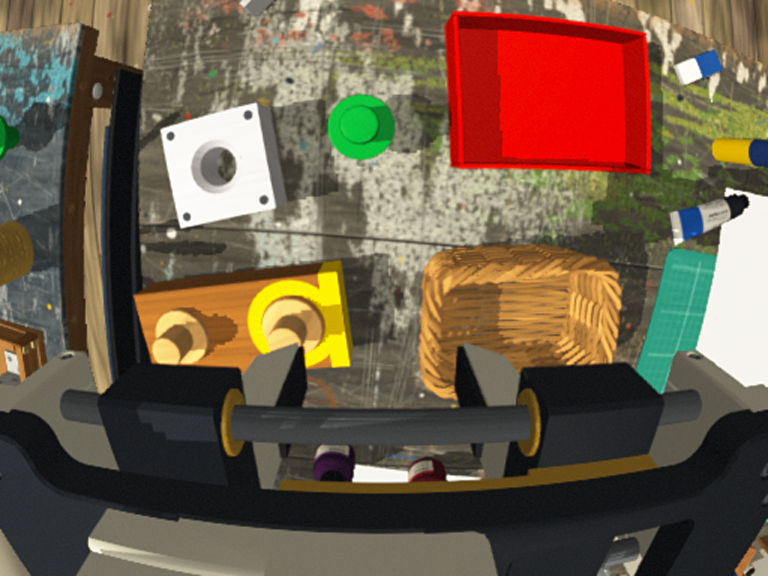

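The wrist view shows the ringed stopper at (295,325), the plain one at (180,335), the gauge hole at (215,168), the basket at about (520,310) and the tray at about (545,95). The positions agree with the top view to a few mm. I'll look closer, next to the stopper.

Emit:
send_rows(
  moves=[
    [[0, 15, -30], [0, 0, 0], 60],
    [[0, 15, -30], [0, 0, 0], 60],
    [[0, 10, -15], [0, 0, 0], 60],
    [[0, 0, 0], [0, 0, 0], 60],
    [[0, 0, 0], [0, 0, 0], 60],
  ],
)

```text
time: 3.3
tool_pos: [548.8, 47.3, 179.4]
tcp_rot: [-1.566, -0.008, 0.026]
contact_force: [-0.2, 0.1, -0.2]
grip_width: 60.2
```

```bash
python3 look.py w2
```

```text
3.3 [548.8  47.3 179.4] [-1.6 -0.   0. ] 60.17139634282919 [-0.2  0.1 -0.2]
rack_wait [190.3 113.7] 0.58 [478.6 -19.5  40. ]
gauge_mouth [195.1 113.1] 0.82 [477.8 -13.6  45. ]
stopper_a [246.6 231.4] 0.96 [608.2  40.8  40. ]
stopper_a [ 6.5 83.6] 0.89 [ 420.9 -276.6   40. ]
stopper_a [303.4  83.7] 0.75 [444.9  95.1  40. ]
basket [390.7 215.5] 0.66 [602.5 234.3   0. ]
tray [420.5  72.7] 0.89 [410.  255.1   0. ]
```

View pics/w2.png

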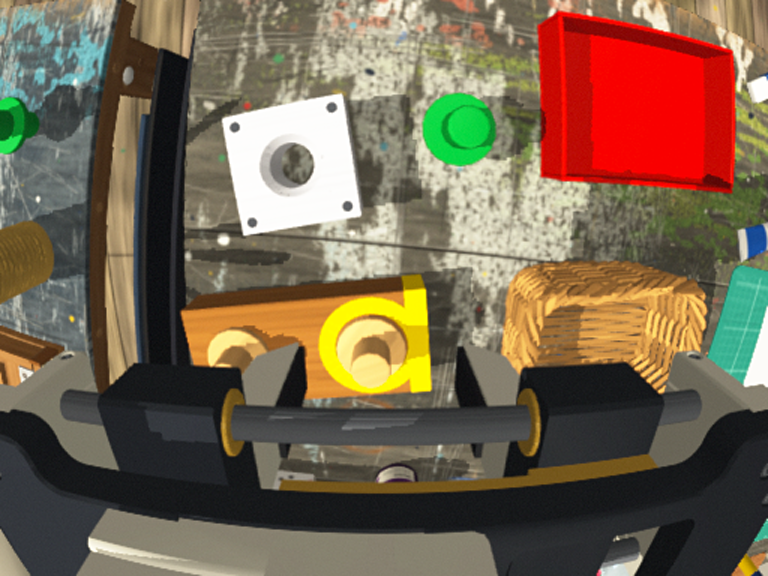

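```bash
cat > ov.py <<'E'
from h import *
a=np.linspace(0,2*np.pi,60)
def ov(cam,im,circs,s,crop,name):
    im=cv2.resize(im,None,fx=s,fy=s,interpolation=cv2.INTER_CUBIC)
    for (x,y,z,r,c) in circs:
        p=np.array([proj(cam,(x+r*np.cos(t),y+r*np.sin(t),z)) for t in a]); p=((p+.5)*s-.5)
        cv2.polylines(im,[np.round(p).astype(np.int32)],True,c,1)
    x0,y0,w,h=[int(v*s) for v in crop]; cv2.imwrite(name,im[y0:y0+h,x0:x0+w])
E
python3 - <<'E'
from ov import *
X,Y=608,42; G=(475.5,-12.5)
C=[(X,Y,48,26,(255,0,0)),(X,Y,80,14,(0,0,255)),(G[0],G[1],45,22,(0,0,255)),(G[0],G[1],39,16,(255,0,0))]
ov('wrist',viewer.capture('wrist'),C,4,(140,55,160,150),'pics/ovw.png')
ov('top',viewer.capture('top'),C,5,(200,130,110,120),'pics/ovt.png')
E
```

```text
(no output)
```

View pics/ovw.png

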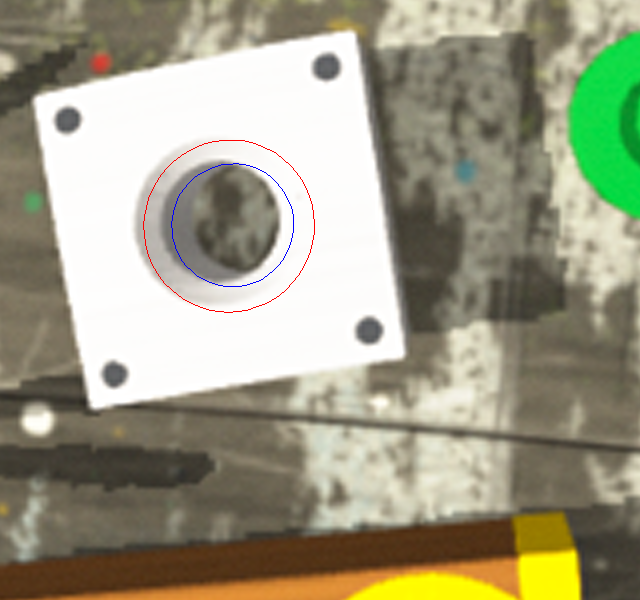

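View pics/ovt.png

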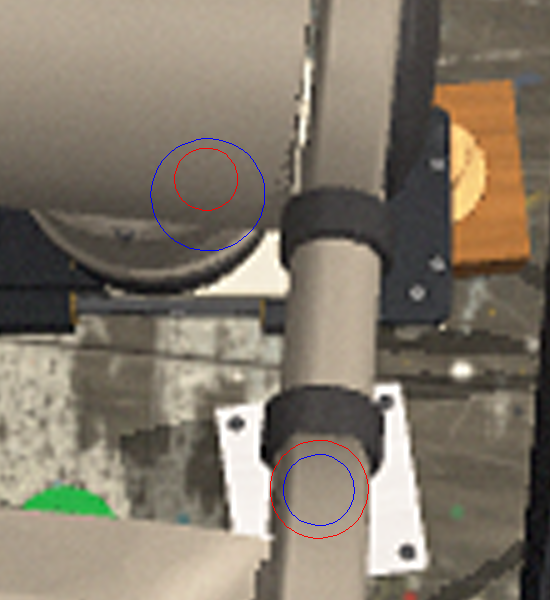

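```bash
python3 - <<'E'
from ov import *
X,Y=608,42; 
def cr(u,v): # topcrop->px
    return ((280+(u+.5)/2.7)/1.5-.5,(195+(v+.5)/2.7)/1.5-.5)
print('gauge top',at_z('top',cr(314.3,395.5),45))
G=(474.7,-14.5)
C=[(X,Y,48,26,(255,0,0)),(X,Y,80,14,(0,0,255)),(G[0],G[1],45,22,(0,0,255))]
ov('wrist',viewer.capture('wrist'),C,6,(190,170,100,100),'pics/ovw2.png')
im=cv2.resize(cv2.imread('pics/top0.png'),(512,384),interpolation=cv2.INTER_AREA)
ov('top',im,C,6,(200,130,110,120),'pics/ovt2.png')
E
```

```text
gauge top [475.63009388 -13.69540838  45.        ]
```

View pics/ovw2.png

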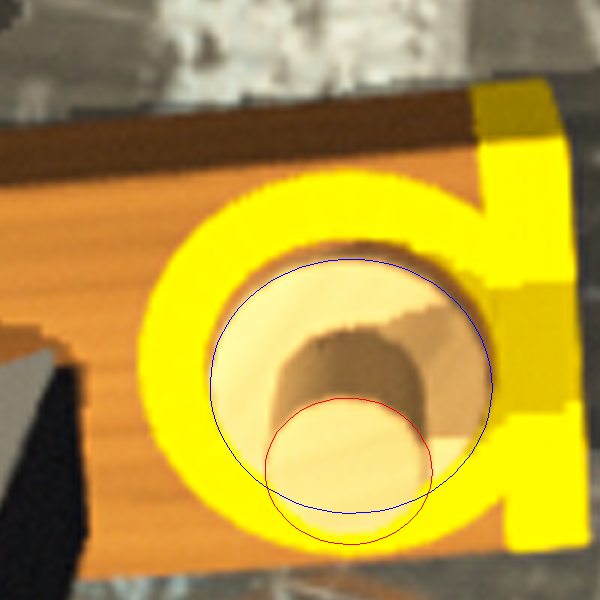

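View pics/ovt2.png

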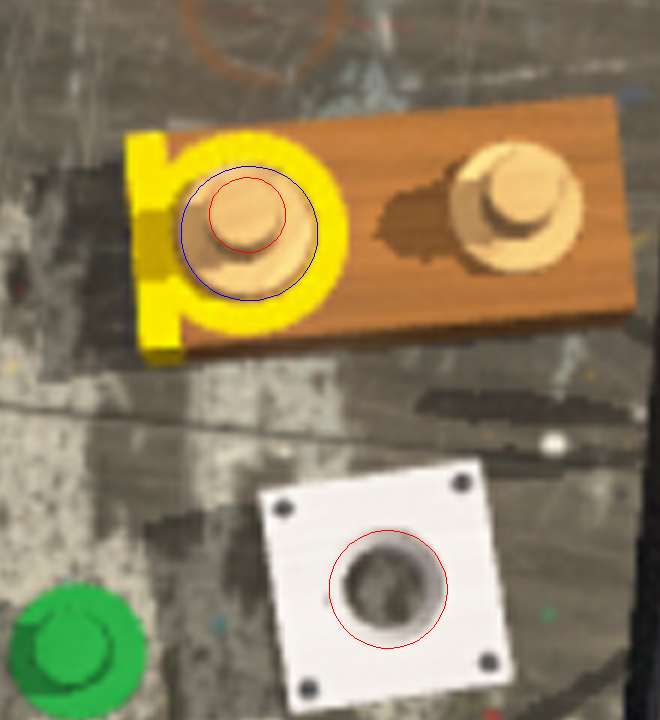

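The overlays fit in both views: stopper at (608, 42.5) and gauge hole at (475, -14), in mm. Moving above the stopper.

Emit:
send_rows(
  moves=[
    [[0, 0, 0], [-0.3, 1.5, 0.4], 60],
    [[30, 10, -2], [0, 0, 0], 60],
    [[30, 20, -2], [0, 0, 0], 60],
    [[4, 20, 0], [0, 0, 0], 60],
    [[0, 0, 0], [0, 0, 0], 60],
    [[0, 0, 0], [0, 0, 0], 60],
  ],
)

```text
time: 4.55
tool_pos: [615.0, 42.2, 128.8]
tcp_rot: [-1.572, -0.001, -0.007]
contact_force: [-0.3, -0.4, 0.4]
grip_width: 59.9
```

Emit:
send_rows(
  moves=[
    [[-7, 5, 0], [0, -0.4, 0], 60],
    [[0, 15, 0], [0, 0, 0], 60],
    [[0, 15, 0], [0, 0, 0], 60],
    [[0, 0, 0], [0, 0, 0], 60],
    [[0, 0, 0], [0, 0, 0], 60],
  ],
)

```text
time: 5.18
tool_pos: [607.3, 42.3, 93.1]
tcp_rot: [-1.572, -0.003, -0.0]
contact_force: [0.5, -0.7, 0.5]
grip_width: 60.4
```

```bash
python3 look.py w3 | head -1
```

```text
5.175 [607.3  42.3  93.1] [-1.6 -0.  -0. ] 60.37489329144594 [ 0.5 -0.7  0.5]
```

View pics/w3.png

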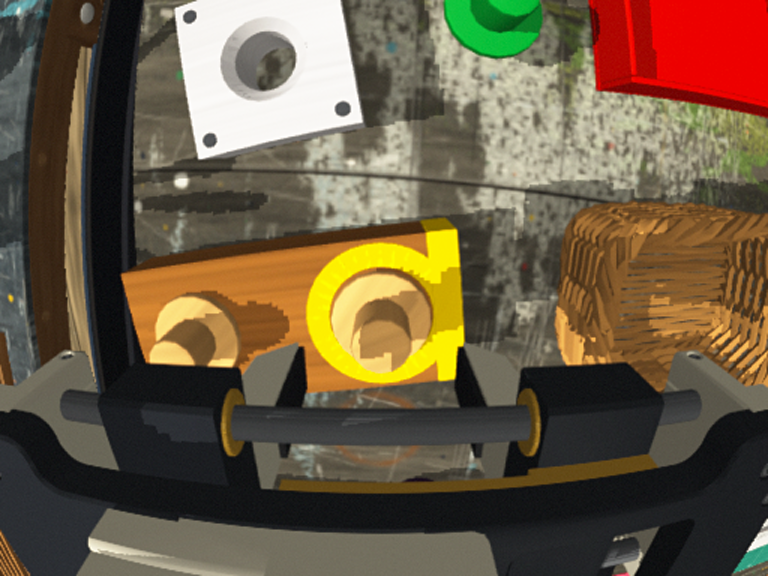

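The jaws straddle the ringed stopper's knob at (383,335), and the neighbour at (180,345) is clear. I'll lower and grip.

Emit:
send_rows(
  moves=[
    [[0, 10, 0], [0, 0, 0], 60],
    [[0, 8, 0], [0, 0, 0], 60],
    [[0, 0, 0], [0, 0, 0], 60],
    [[0, 0, 0], [0, 0, 0], 15],
    [[0, 0, 0], [0, 0, 0], 15],
    [[0, 0, 0], [0, 0, 0], 15],
    [[0, 0, 0], [0, 0, 0], 15],
    [[0, 0, 0], [0, 0, 0], 15],
    [[0, 0, 0], [0, 0, 0], 15],
  ],
)

```text
time: 6.65
tool_pos: [607.6, 42.3, 74.5]
tcp_rot: [-1.573, -0.004, -0.0]
contact_force: [-1.0, 0.9, -0.2]
grip_width: 15.1
```

The opening went to 15 mm, narrower than the 28 mm knob, so the grasp missed. Looking.

```bash
python3 look.py w4; python3 - <<'E'
from h import *
im=viewer.capture('scene');cv2.imwrite('pics/s4.png',cv2.resize(im[120:280,140:350],None,fx=3.5,fy=3.5,interpolation=cv2.INTER_CUBIC))
E
```

```text
6.65 [607.6  42.3  74.5] [-1.6 -0.  -0. ] 15.081106054636377 [-1.   0.9 -0.2]
gauge_mouth [168.   34.7] 0.8 [476.4 -14.9  45. ]
stopper_a [335.1   1.7] 0.88 [450.7  97.5  40. ]
stopper_a [255.3 218.9] 0.77 [607.6  43.   40. ]
stopper_a [120.8 230.8] 0.69 [619.4 -64.2  40. ]
basket [449.3 197.6] 0.88 [604.9 237.4   0. ]
tray [471.7   5.8] 0.58 [408.  255.1   0. ]
```

View pics/w4.png

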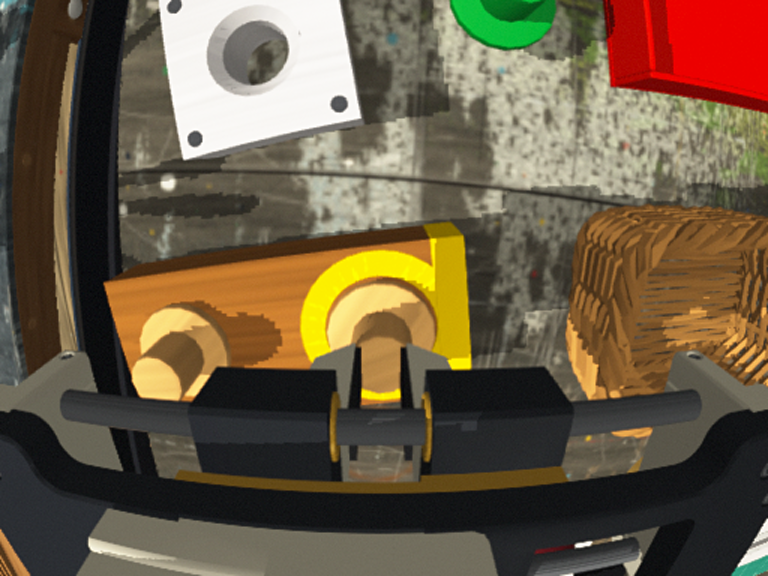

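View pics/s4.png

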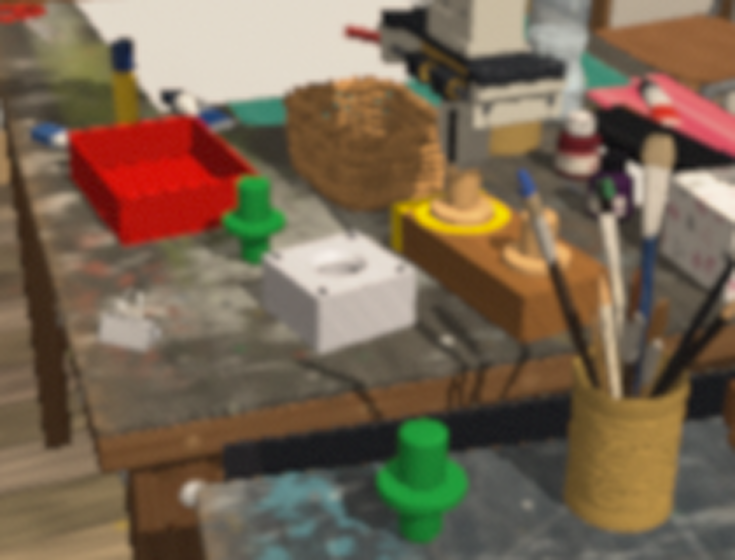

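```bash
python3 - <<'E'
from h import *
np.set_printoptions(precision=1,suppress=True)
f=lambda p:((p[0]-140)*3.5,(p[1]-120)*3.5)
for P in [(607,42,48),(607,42,80),(607,42,74),(607,42,52),(607,42,127),(607,137,121)]: print(P,np.array(proj('scene',P)),np.array(f(proj('scene',P))))
m=viewer.camera_model('wrist');R=cv2.Rodrigues(np.array(m['rvec']))[0];print(-R.T@np.array(m['tvec']).ravel(),R, m)
for P in [(607,42,80),(607,42,52),(607,49.5,52),(607,34.5,52),(607,34.5,74)]: print(P,1.5*np.array(proj('wrist',P)))
print(bot.get_obs())
im=viewer.capture('scene');cv2.imwrite('pics/s5.png',cv2.resize(im,None,fx=1.5,fy=1.5))
im=viewer.capture('wrist');cv2.imwrite('pics/w5.png',cv2.resize(im[200:350,180:330],None,fx=4,fy=4,interpolation=cv2.INTER_CUBIC))
E
```

```text
(607, 42, 48) [270.7 177.8] [457.6 202.1]
(607, 42, 80) [271.2 167.5] [459.1 166.2]
(607, 42, 74) [271.1 169.4] [458.8 173. ]
(607, 42, 52) [270.8 176.5] [457.8 197.7]
(607, 42, 127) [271.8 151.9] [461.3 111.7]
(607, 137, 121) [257.6 143.9] [411.4  83.7]
[524.9  42.1 240.6] [[ 0.   1.  -0. ]
 [ 1.   0.   0.3]
 [ 0.3 -0.  -1. ]] {'fx': 297.3186396354542, 'fy': 297.3186396354542, 'cx': 253.4162114847399, 'cy': 194.18415940016723, 'rvec': array([-2.1, -2.1, -0.3]), 'tvec': array([ -41.7, -573.1,   70.3])}
(607, 42, 80) [380.9 364.7]
(607, 42, 52) [380.9 337.1]
(607, 49.5, 52) [397.2 337.1]
(607, 34.5, 52) [364.7 337. ]
(607, 34.5, 74) [362.8 358.1]
{'time': 7.05, 'joint_positions': array([-0.1,  0.6,  1.5, -0. ,  1. , -1.6]), 'dq': array([ 0.,  0., -0.,  0.,  0., -0.]), 'tau': array([ -0. , -54.1, -21.3,  -0. ,   0.1,  -0. ]), 'tool_pos': array([607.6,  42.3,  74.4]), 'tcp_rot': array([-1.6, -0. , -0. ]), 'contact_force': array([-0.1, -0.5, -0. ]), 'moment': array([ 0., -0.,  0.]), 'grip_width': 15.208744177629967}
```

View pics/s5.png

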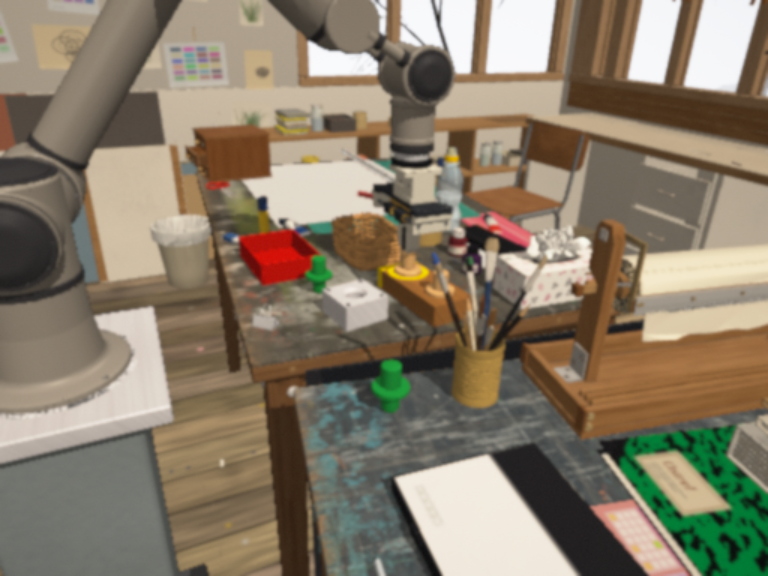

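View pics/w5.png

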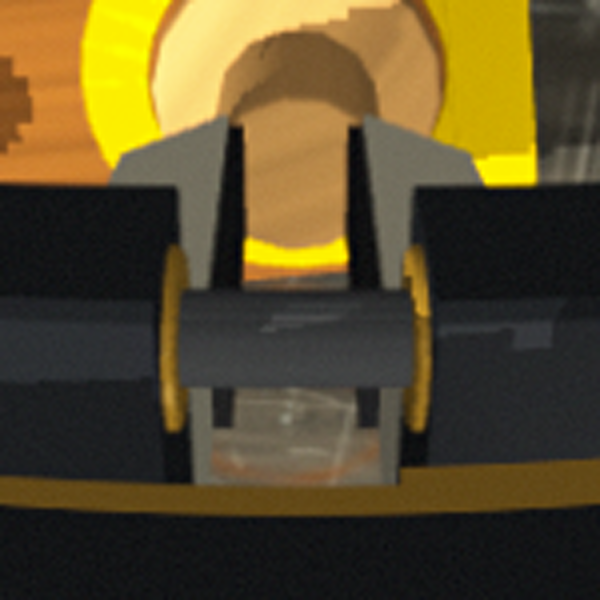

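Both views agree that the fingertips are really at about z = 82 mm, just above the knob top at 80. The wrist ray length is about 174 mm, and the scene view shows the tip at row ~162 of the crop. The reported pose plus the stated 22 mm overhang would put them at 52 mm. So the tips are about 30 mm shorter than stated. The stopper is untouched. I'll open, lower part of the way and check again.

Emit:
send_rows(
  moves=[
    [[0, 0, 0], [0, 0, 0], 60],
    [[0, 0, 0], [0, 0, 0], 60],
    [[0, 0, 0], [0, 0, 0], 60],
    [[0, 0, 0], [0, 0, 0], 60],
    [[0, 6, 0], [0, 0, 0], 60],
    [[0, 6, 0], [0, 0, 0], 60],
    [[0, 3, 0], [0, 0, 0], 60],
    [[0, 0, 0], [0, 0, 0], 60],
  ],
)

```text
time: 8.15
tool_pos: [607.3, 42.3, 57.8]
tcp_rot: [-1.572, -0.003, -0.0]
contact_force: [-0.2, -0.6, -0.2]
grip_width: 60.1
```

```bash
python3 look.py w6 | head -1;  python3 - <<'E'
from h import *
im=viewer.capture('scene');cv2.imwrite('pics/s6.png',cv2.resize(im[120:230,210:350],None,fx=5,fy=5,interpolation=cv2.INTER_CUBIC))
E
```

```text
8.15 [607.3  42.3  57.8] [-1.6 -0.  -0. ] 60.09511227263821 [-0.2 -0.6 -0.2]
```

View pics/w6.png

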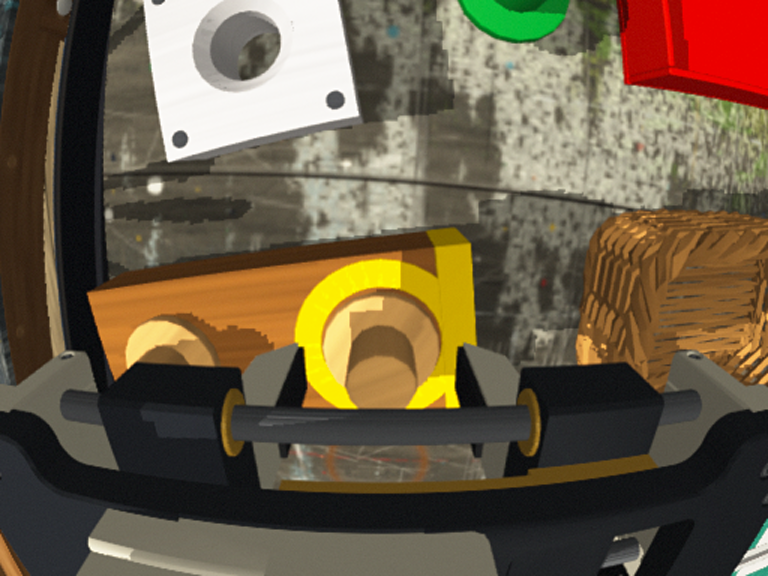

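View pics/s6.png

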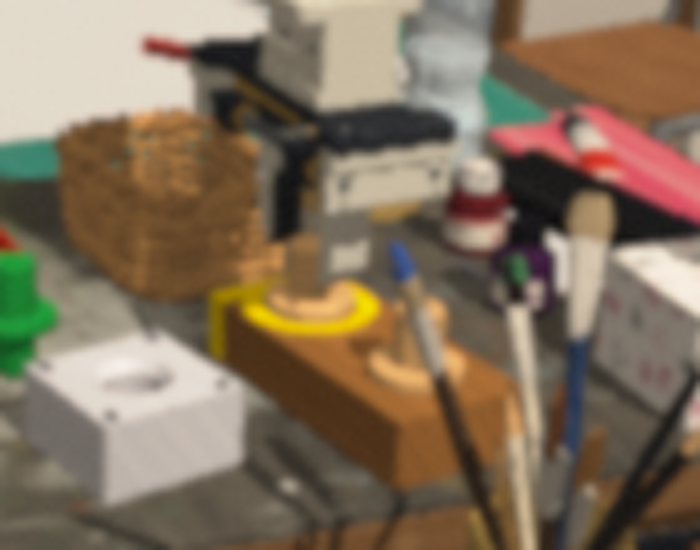

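```bash
python3 - <<'E'
from h import *
np.set_printoptions(precision=1,suppress=True)
for z in (35,50,58,65,72): print(z,np.array(proj('scene',(607,6,z))), 1.5*np.array(proj('wrist',(597.5,12,z))))
E
```

```text
35 [276.3 186.7] [315.6 316.6]
50 [276.5 181.8] [310.8 329.1]
58 [276.6 179.2] [307.9 336.6]
65 [276.7 176.9] [305.2 343.6]
72 [276.8 174.6] [302.4 351.1]
```

The tip is now at z ≈ 67 in both views, so it sits about 9 mm above the reported TCP. That explains the miss. I'll lower 14 mm more, to tips ≈ 53 (flange top is at 48), and grip.

Emit:
send_rows(
  moves=[
    [[0, 6, 0], [0, 0, 0], 60],
    [[0, 6, 0], [0, 0, 0], 60],
    [[0, 2, 0], [0, 0, 0], 60],
    [[0, 0, 0], [0, 0, 0], 20],
    [[0, 0, 0], [0, 0, 0], 20],
    [[0, 0, 0], [0, 0, 0], 20],
    [[0, 0, 0], [0, 0, 0], 20],
    [[0, 0, 0], [0, 0, 0], 20],
    [[0, 0, 0], [0, 0, 0], 20],
  ],
)

```text
time: 9.68
tool_pos: [607.6, 42.3, 43.4]
tcp_rot: [-1.572, -0.004, -0.0]
contact_force: [0.0, -0.2, -1.0]
grip_width: 27.3
```

The grip holds at 27 mm, which matches the knob. Lifting straight up.

Emit:
send_rows(
  moves=[
    [[0, -8, 0], [0, 0, 0], 20],
    [[0, -15, 0], [0, 0, 0], 20],
    [[0, -20, 0], [0, 0, 0], 20],
    [[0, -20, 0], [0, 0, 0], 20],
    [[0, 0, 0], [0, 0, 0], 20],
    [[0, 0, 0], [0, 0, 0], 20],
  ],
)

```text
time: 10.42
tool_pos: [607.9, 42.3, 111.9]
tcp_rot: [-1.573, -0.006, -0.0]
contact_force: [-0.2, 0.2, -1.4]
grip_width: 27.6
```

```bash
python3 look.py w7 ; python3 - <<'E'
from h import *
im=viewer.capture('scene');cv2.imwrite('pics/s7.png',cv2.resize(im[120:230,210:350],None,fx=5,fy=5,interpolation=cv2.INTER_CUBIC))
E
```

```text
10.425 [607.9  42.3 111.9] [-1.6 -0.  -0. ] 27.558228530042914 [-0.2  0.2 -1.4]
gauge_mouth [177.9  43.6] 0.96 [475.8 -17.3  45. ]
stopper_a [136.8 212.1] 0.66 [617.8 -63.9  40. ]
stopper_a [450.9  13.9] 0.64 [426.4 223.5  40. ]
stopper_a [251.9 234.9] 0.62 [638.5  40.2  40. ]
basket [427.6 187.5] 0.76 [605.9 232.9   0. ]
tray [451.7  14.7] 0.69 [410.6 255.2   0. ]
```

View pics/w7.png

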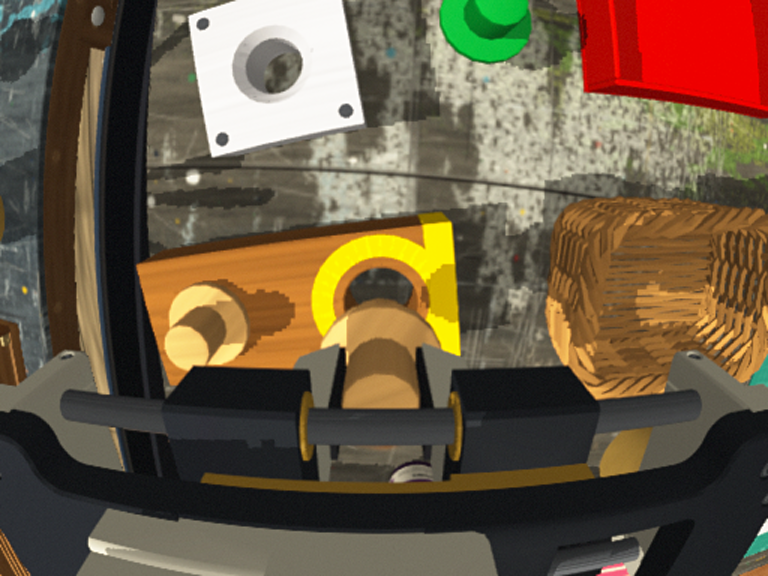

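View pics/s7.png

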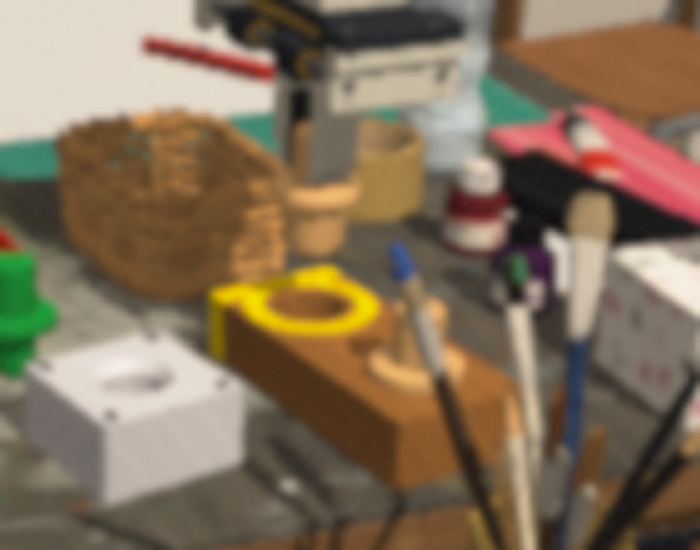

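The stopper is held upright and the ring hole is empty. In the scene view the plug looks about 0.71 of the flange width, roughly 37 mm, so it's probably the fat one, but the gauge decides. Moving over the gauge.

Emit:
send_rows(
  moves=[
    [[-25, 0, -11], [0, 0, 0], 20],
    [[-30, 0, -13], [0, 0, 0], 20],
    [[-30, 0, -13], [0, 0, 0], 20],
    [[-30, 0, -13], [0, 0, 0], 20],
    [[-12, 0, -5], [0, 0, 0], 20],
    [[0, 0, 0], [0, 0, 0], 20],
    [[0, 0, 0], [0, 0, 0], 20],
  ],
)

```text
time: 11.7
tool_pos: [479.3, -13.8, 110.3]
tcp_rot: [-1.573, -0.008, 0.0]
contact_force: [-0.2, -0.8, -0.5]
grip_width: 27.0
```

```bash
python3 look.py w8 |head -3; python3 - <<'E'
from ov import *
o=bot.get_obs(); p=o['tool_pos']; z0=p[2]-3.4
C=[(p[0],p[1],z0+8,26,(255,0,0)),(p[0],p[1],z0+40,14,(0,0,255)),(475.3,-14.5,45,22,(0,0,255))]
ov('wrist',viewer.capture('wrist'),C,4,(170,140,170,140),'pics/ov8.png')
im=viewer.capture('scene');ov('scene',im,C,5,(180,110,150,120),'pics/ovs8.png')
E
```

```text
11.7 [479.3 -13.8 110.3] [-1.6 -0.   0. ] 26.971680900746048 [-0.2 -0.8 -0.5]
rack_wait [205.  328.9] 0.22 [624.  -66.5  40. ]
stopper_a [253.8 235.5] 0.94 [509.4 -14.1  40. ]
```

View pics/ov8.png

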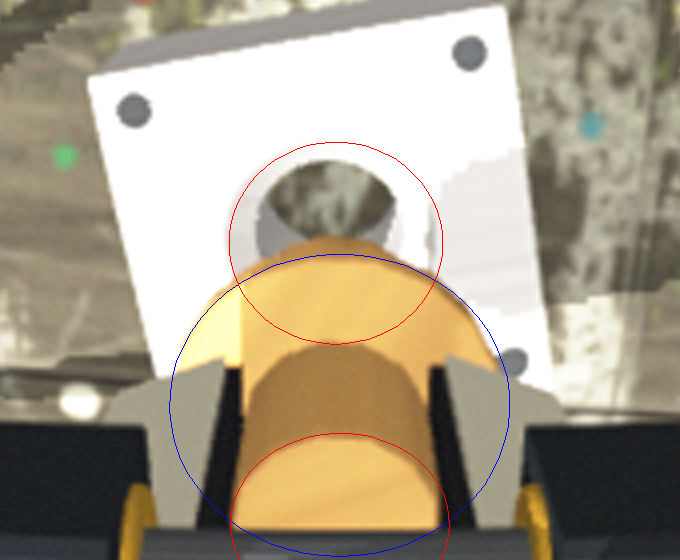

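View pics/ovs8.png

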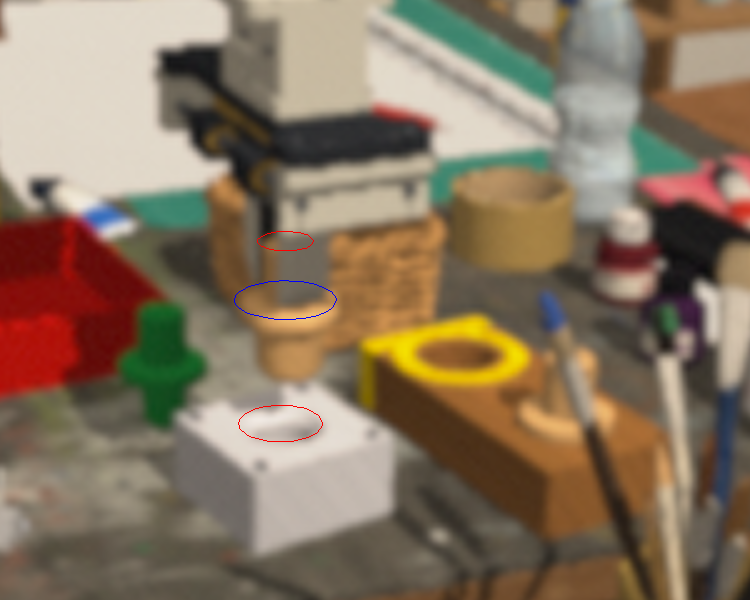

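Wrist overlay: the held stopper sits where predicted, and the gauge mouth is within about 1 mm of the estimate. Centring and lowering to just above the mouth.

Emit:
send_rows(
  moves=[
    [[-4, 0, -1.2], [0, 0, 0.4], 20],
    [[0, 8, 0], [0, 0, 0], 20],
    [[0, 8, 0], [0, 0, 0], 20],
    [[0, 6, 0], [0, 0, 0], 20],
    [[0, 0, 0], [0, 0, 0], 20],
    [[0, 0, 0], [0, 0, 0], 20],
  ],
)

```text
time: 12.9
tool_pos: [473.7, -15.1, 85.9]
tcp_rot: [-1.572, 0.002, 0.0]
contact_force: [-0.3, -0.2, -0.1]
grip_width: 27.1
```

Emit:
send_rows(
  moves=[
    [[1.5, 4, 0], [0, 0, 0], 20],
    [[0, 2, 0], [0, 0, 0], 20],
    [[0, 2, 0], [0, 0, 0], 20],
    [[0, 0, 0], [0, 0, 0], 20],
  ],
)

```text
time: 13.4
tool_pos: [475.3, -15.1, 78.2]
tcp_rot: [-1.573, 0.002, 0.0]
contact_force: [-1.5, 0.1, 1.0]
grip_width: 27.0
```

Emit:
send_rows(
  moves=[
    [[0, 1.5, 0], [0, 0, 0], 20],
    [[0, 1.5, 0], [0, 0, 0], 20],
    [[0, 0, 0], [0, 0, 0], 20],
  ],
)

```text
time: 13.78
tool_pos: [475.1, -15.1, 77.8]
tcp_rot: [-1.573, 0.0, 0.001]
contact_force: [-1.6, -1.1, 0.2]
grip_width: 27.0
```

Emit:
send_rows(
  moves=[
    [[0, 2.5, 0], [0, 0, 0], 20],
    [[0, 2.5, 0], [0, 0, 0], 20],
  ],
)

```text
time: 14.02
tool_pos: [475.5, -15.1, 76.7]
tcp_rot: [-1.574, -0.002, 0.001]
contact_force: [-11.0, 1.3, 35.8]
grip_width: 27.3
```

```bash
python3 - <<'E'
from ov import *
o=bot.get_obs(); p=o['tool_pos']; z0=p[2]-3.4; print(p,o['contact_force'],o['moment'])
C=[(475.2,-15,45,22,(0,0,255)),(p[0],p[1],z0+8,26,(255,0,0))]
ov('wrist',viewer.capture('wrist'),C,4,(170,120,170,150),'pics/ov9.png')
im=viewer.capture('scene');ov('scene',im,[],6,(190,130,110,90),'pics/ovs9.png')
E
```

```text
[475.47950983 -15.13597973  76.70245216] [-11.00176674   1.26696885  35.79601796] [ 0.373802    1.98465085 -0.00976584]
```

View pics/ov9.png

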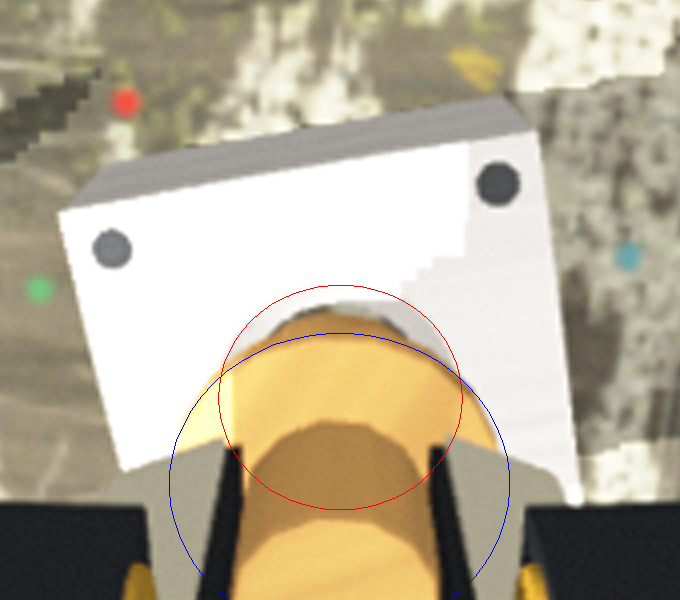

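View pics/ovs9.png

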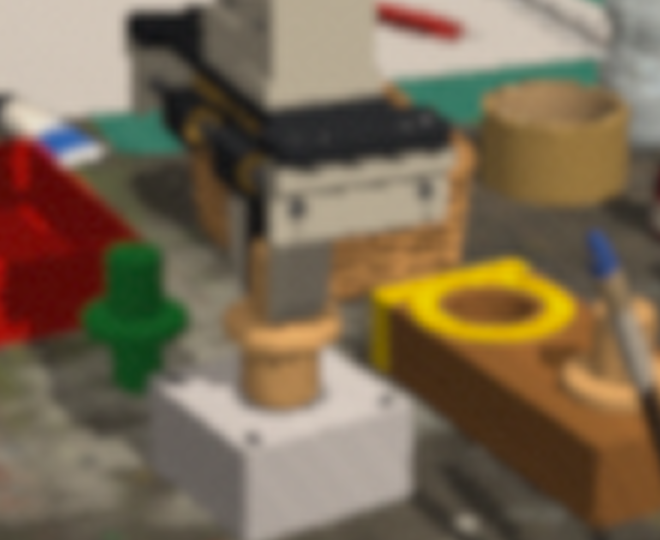

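With 36 N up, the plug stopped about 4 mm into the mouth and clearly won't go in. The -11 N in x suggests it's about 2 mm off-centre. I'll ease off, shift and try once more, lightly, so a misalignment can't fake the result.

Emit:
send_rows(
  moves=[
    [[0, -3, 0], [0, 0, 0], 20],
    [[-2.5, 0, 0], [0, 0, 0.2], 20],
    [[0, 0, 0], [0, 0, 0], 20],
    [[0, 2, 0], [0, 0, 0], 20],
    [[0, 1.5, 0], [0, 0, 0], 20],
  ],
)

```text
time: 14.75
tool_pos: [474.1, -15.2, 76.5]
tcp_rot: [-1.574, -0.002, 0.001]
contact_force: [-0.6, 2.5, 15.3]
grip_width: 27.1
```

Emit:
send_rows(
  moves=[
    [[0, 1, 0], [0, 0, 0], 20],
    [[0, 1.2, 0], [0, 0, 0], 20],
  ],
)

```text
time: 15.0
tool_pos: [474.7, -15.1, 76.3]
tcp_rot: [-1.574, -0.003, 0.001]
contact_force: [-5.0, 0.1, 18.9]
grip_width: 27.1
```

Centred, it still stops at the same depth, with 15–19 N and almost no side force. Its 36 mm plug matches the picture too: it's too fat, so it goes in the red tray. I'll lift and carry it high over the green look-alike at about (445, 97).

Emit:
send_rows(
  moves=[
    [[0, -10, 0], [0, 0, 0], 20],
    [[0, -20, 0], [0, 0, 0], 20],
    [[0, -25, 0], [0, 0, 0], 20],
    [[0, -15, 0], [0, 0, 0], 20],
    [[-8, 0, 32], [0, 0, 0], 20],
    [[-9, 0, 36], [0, 0, 0], 20],
    [[-9, 0, 36], [0, 0, 0], 20],
    [[-9, 0, 36], [0, 0, 0], 20],
    [[-9, 0, 36], [0, 0, 0], 20],
    [[-9, 0, 36], [0, 0, 0], 20],
    [[-9, 0, 36], [0, 0, 0], 20],
    [[-2, 0, 12], [0, 0, 0], 20],
    [[0, 0, 0], [0, 0, 0], 20],
    [[0, 0, 0], [0, 0, 0], 20],
  ],
)

```text
time: 16.75
tool_pos: [409.4, 251.0, 147.5]
tcp_rot: [-1.575, -0.002, -0.001]
contact_force: [-0.8, 0.7, -0.9]
grip_width: 27.2
```

```bash
python3 look.py w10
```

```text
16.75 [409.4 251.  147.5] [-1.6 -0.  -0. ] 27.20723947534411 [-0.8  0.7 -0.9]
rack_next [106. 331.] 0.6 [613.2  44.1  40. ]
rack_wait [253.4 238. ] 0.42 [460.7 249.6  40. ]
gauge_mouth [ 41.6 245. ] 0.95 [478.7 -15.8  45. ]
gauge_mouth [260.8 177.7] 0.52 [396.  256.8  45. ]
stopper_a [117.5 219.4] 0.96 [442.1 103.7  40. ]
stopper_a [254.1 236.8] 0.64 [459.3 250.6  40. ]
basket [239.6 317.6] 0.86 [603.4 230.7   0. ]
tray [258.  180.6] 0.65 [410.7 255.1   0. ]
```

View pics/w10.png

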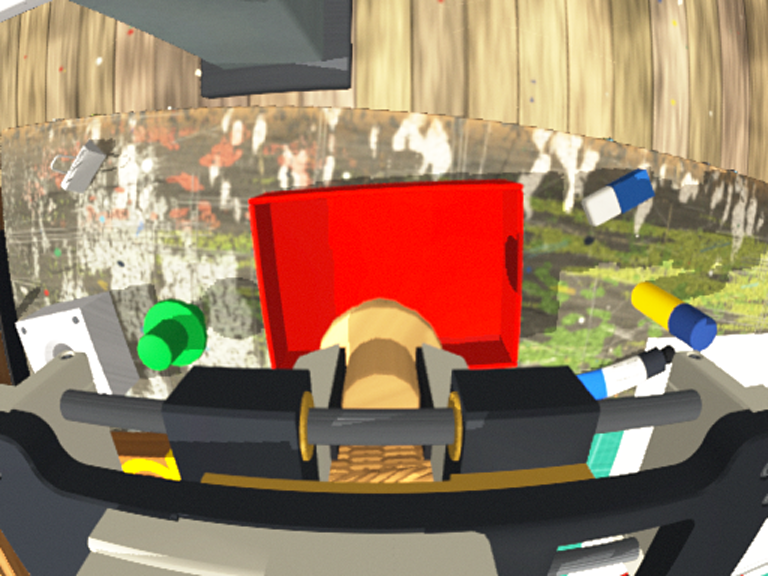

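Held stopper over the tray's centre; wrist view shows the tray from (252,190) to (522,370) with the stopper inside it. Lowering.

Emit:
send_rows(
  moves=[
    [[0, 15, 4], [0, 0, 0], 20],
    [[0, 25, 0], [0, 0, 0], 20],
    [[0, 25, 0], [0, 0, 0], 20],
    [[0, 18, 0], [0, 0, 0], 20],
    [[0, 8, 0], [0, 0, 0], 20],
    [[0, 0, 0], [0, 0, 0], 20],
    [[0, 0, 0], [0, 0, 0], 20],
  ],
)

```text
time: 17.98
tool_pos: [408.9, 255.6, 50.6]
tcp_rot: [-1.575, -0.001, -0.002]
contact_force: [0.6, -1.0, -0.4]
grip_width: 26.9
```

Emit:
send_rows(
  moves=[
    [[0, 5, 0], [0, 0, 0], 20],
    [[0, 3, 0], [0, 0, 0], 20],
    [[0, 1.5, 0], [0, 0, 0], 20],
    [[0, 0, 0], [0, 0, 0], 20],
  ],
)

```text
time: 18.48
tool_pos: [409.8, 255.9, 41.8]
tcp_rot: [-1.574, -0.004, -0.002]
contact_force: [0.2, 0.3, -0.4]
grip_width: 27.3
```

Emit:
send_rows(
  moves=[
    [[0, 1.5, 0], [0, 0, 0], 20],
    [[0, 0, 0], [0, 0, 0], 60],
    [[0, 0, 0], [0, 0, 0], 60],
    [[0, 0, 0], [0, 0, 0], 60],
    [[0, 0, 0], [0, 0, 0], 60],
    [[0, -10, 0], [0, 0, 0], 60],
    [[0, -25, 0], [0, 0, 0], 60],
    [[0, -40, 0], [0, 0, 0], 60],
    [[0, -40, 0], [0, 0, 0], 60],
    [[0, -20, 0], [0, 0, 0], 60],
    [[0, 0, 0], [0, 0, 0], 60],
  ],
)

```text
time: 19.85
tool_pos: [409.5, 256.5, 182.9]
tcp_rot: [-1.573, -0.007, -0.002]
contact_force: [0.2, -0.3, -0.2]
grip_width: 60.3
```

```bash
python3 look.py w11; python3 - <<'E'
from h import *
im=viewer.capture('scene');cv2.imwrite('pics/s11.png',cv2.resize(im[110:250,140:350],None,fx=3.5,fy=3.5,interpolation=cv2.INTER_CUBIC))
E
```

```text
19.85 [409.5 256.5 182.9] [-1.6 -0.  -0. ] 60.34479144642751 [ 0.2 -0.3 -0.2]
gauge_mouth [ 50.5 233.5] 0.94 [476.2 -19.2  45. ]
stopper_a [255.  177.4] 0.7 [403.7 256.2  40. ]
stopper_a [125.9 206.6] 0.7 [437.5 105.   40. ]
basket [240.4 299.9] 0.97 [595.3 235.1   0. ]
tray [252.4 171.3] 0.89 [406.6 253.2   0. ]
```

View pics/w11.png

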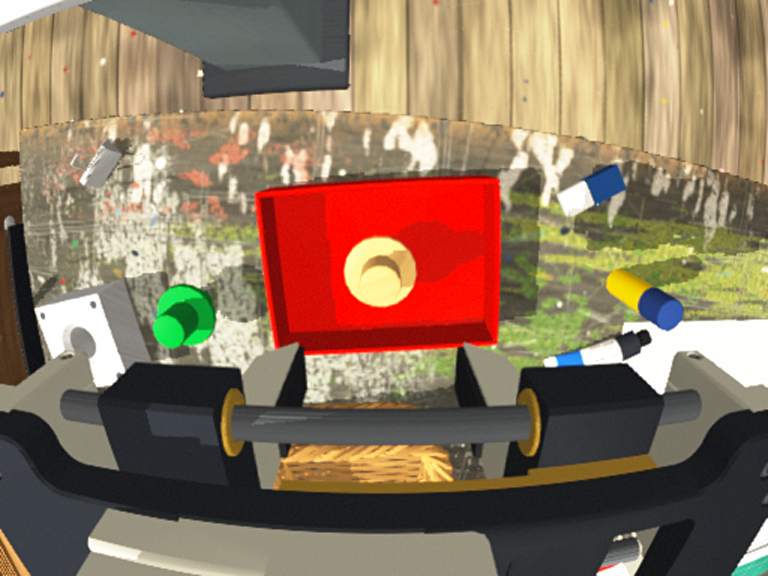

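View pics/s11.png

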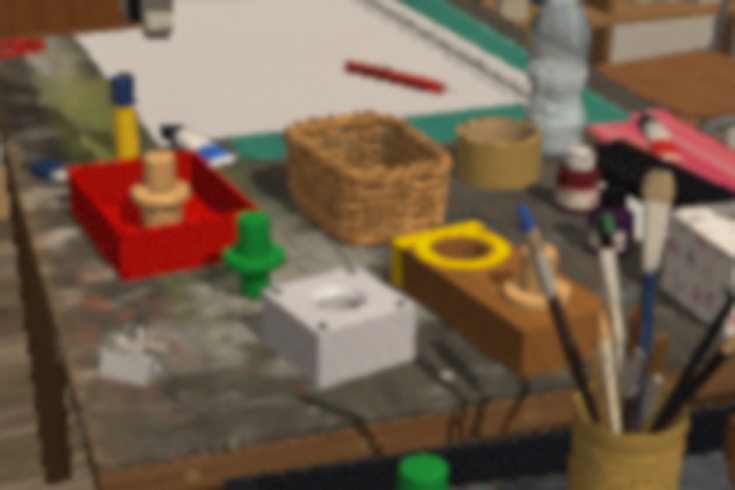

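The tried stopper stands upright in the middle of the red tray (wrist view (380,272), scene crop (160,190)). The other is still upright in the plain hole (scene crop (537,275)), and the gripper is clear. Handing in.

```bash
python3 -c "
from plant import bot
print(bot.close_job())"
```

```text
the job is handed in; nothing more can be done
None
```

The stopper from the yellow-ringed hole was too fat, so I put it in the red tray and handed the job in at about 20 s of the 45 s allowed.

- **Gauge trial:** I tried it twice. Both times the plug stopped about 4 mm into the mouth. The first try was about 2 mm off-centre and reached 36 N, firmer than I meant but under the 60 N limit. The second was better centred and took 15–19 N. In the pictures the plug also measures about 36–37 mm across.
- **Last checks:** The tried stopper stands upright near the middle of the tray. The other stopper is still upright in the plain hole, the green look-alikes are untouched, and the gripper is open and well clear.
- **What disagreed:** The first grasp closed on air just above the knob. The fingertips turned out to be about 9 mm behind the reported TCP, not 22 mm ahead of it as stated. I measured this in the wrist and scene pictures and lowered the grasp to suit. The networks' points differed by a few mm and sometimes named the wrong thing, so I fixed the stopper and gauge positions by overlaying their outlines on the pictures.

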